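# Load the next die tray from the nested magazine

### The job

Load the next tray of dies: take only the top tray off the nested stack in the magazine, leaving the trays under it as they lie, and set it down on the free bench to take it anew across its other two sides (the magazine leaves one pair of sides open, the holder the other). Then lower it gently into the tray holder with its cut corner at the steel dowel, and slide the clamp jaw up until it holds the tray snug against the end stops. The dies lie loose, so do not drop or tip the tray, and do not disturb the other things on the bench.

Things in the scene. Friction and masses are not known exactly. Their poses are not given: they have to be found in the camera images.
- tray_top: The tray to load, top one of three alike: square black die tray, 58 x 58 mm, 20 mm high, about 30 g, 6 x 6 pockets with small grey dies. Its own +x +y corner is cut off at 45 degrees (8 mm legs). Origin: centre of the underside, z up. From the underside: 0-8 mm a narrow tub (45.5 mm square), 8-12 mm a shoulder (54 mm), 12-20 mm the rim (58 mm, upright sides: grip here).
- tray_middle: The second tray, same shape, 12 mm below the top one; it must stay. Each tray's tub sits 8 mm deep in the rim of the one below, with about 1.2 mm play, and its 4 mm shoulder shows between the two rims: fingertips that reach more than 12 mm below the top of the top rim also take hold of this tray.
- tray_bottom: The lowest tray, same shape, another 12 mm lower, underside 4 mm above the bench. It must stay.
- magazine: Aluminium magazine of the stack, fixed. Origin: on the bench under the stack, axes parallel to the trays'. Base 94 (x) x 72 x 4 mm. Cheeks 74 mm high, 42 mm wide, cover the trays' -x and +x sides; the -y and +y sides are open. Between it and the grey work stage (y from -0.125 to +0.143 m, 62 mm high) the bench is free: room to set the tray down at x = 0.50, y = +0.225 (left) or -0.205 m (right).
- holder: Aluminium tray holder, fixed, on the other side of the work stage (left or right changes). Origin: on the bench under the centre of a tray that is home; axes parallel to that tray's. Deck 8 mm thick, x -95 to +46 mm, 86 mm wide. Guides on the -y and +y sides: x -22 to +22 mm, inner faces 30.3 mm from the centre, tops 35 mm above the bench, flared 3 mm over the top 7 mm. Sides +x, -x are open.
- seat (a point): On the holder's deck, 8 mm above the bench: where the origin of a tray that is home lies; axes are the holder's. Two end stops stop the tray's +x side (faces at x = +29 mm, 33 mm above the bench, open between y = -17 and +17 mm for a finger). A tray set down up to 5 mm short of them (toward -x) is pushed home by the jaw.
- dowel (a point): Top of the steel dowel, 5 mm thick, 30 mm above the bench, at (+27.5, +27.5) mm in the holder's x, y: only the tray's cut corner fits there.
- clamp_jaw (a joint): Clamp jaw on the holder's -x side; its slide along the holder's +x in m: 0 drawn back (face at x = -63 mm), 0.034 when it just touches a tray that is home; 0.040 is its end of travel. Starts at 0 to 0.005, stays where it is left, about 2.5 N of friction. Block 26 mm long, 42 mm wide, top 27 mm above the bench.
- clamp_knob (a point): On the axis of the jaw's upright black knob (16 mm thick, from 33 to 51 mm above the bench), 43 mm above the bench, 13 mm behind the jaw's face. Take the knob from above and slide it along the holder's +x.
- wire_bonder: Fixed: the bonder behind the work stage, with a microscope and a lever that reach forward to about x = 0.65 m and up to 0.4 m high. Cross between left and right in front of them, at x about 0.45 m. Origin: on the bench under the bonder's middle.
- loupe: Bystander: black eye loupe, 38 mm across, 35 mm high, origin under its centre.
- vial: Bystander: small white vial with black cap, 29 mm across, 41 mm high, origin under its centre.
- brass_weight: Bystander: brass check weight, 18 mm across, 31 mm high, origin under its centre.
- chip_box: Bystander: white lidded chip box, 59 x 54 x 16 mm, origin under its centre.
- tweezers: Bystander: steel tweezers lying flat, 121 x 12 x 9 mm, long along x, origin under the centre.
- glass_dish: Bystander: clear dish with a small circuit board in it, 62 mm across, 13 mm high, origin under its centre.

How it is judged:
By the outcome, as a careful person would: the job done as asked, in the order asked, and still so for the second after the job is handed in, with the robot touching nothing.
It also fails if it takes over 69 s, if anything falls off the work surface, if the arm or the gripper's body presses on something with over 40 N, if the wrist force passes 120 N, or if a joint passes its speed limit or range.

### The arm

A 6-joint arm with a two-finger parallel gripper is mounted at the origin on a cart in front of the work surface, level with it; the furniture and walls round the work are solid. World frame = base frame: x ahead of the robot, y to its left, z up, the work surface at z = 0. Lengths are in mm, angles in rad, forces in N, time in s.
With the tool pointing down it reaches from about 275 to 875 mm from the base axis. Payload 12.5 kg.
Tool frame: the origin (TCP) lies midway between the tips of the shut fingers; the grasp point (between the pads) lies 19 mm behind it; z points along the fingers, y is the line along which they close (so a half turn about z gives the same grasp; the last joint's range is limited). The gripper opens to 85 mm and grips with 20 to 120 N. Pads are 22 mm wide; open, the fingers measure 114 mm over their backs; the gripper's body (76 mm by 85 mm) begins 54 mm behind the grasp point. The pads swing forward as they close: fully open they stand 13 mm farther back than shut.
Start: joints at [1.225, 0.351, 1.652, -0, 1.139, -0.085], TCP at [141.788, 531.395, 231.29] pointing down, gripper open.
Joint ranges: [-2.75, 2.75], [-0.79, 2.1], [0.01, 2.65], [-1.57, 4.71], [0.07, 3.14], [-2.87, 2.87]. Speed limits (rad/s): [2.22, 2.22, 2.79, 3.14, 3.14, 3.14].

### API

Orientations are given as a unit quaternion [x, y, z, w].
In Python, from workcell import manip gives the robot as it stands.
- The arm moves only by the shell command python3 nudge.py 'ROWS'. ROWS is a JSON object with one list for each field, all of the same length, 1 to 20, a row being the entries at one place: x, y, z (the shift in mm), turn (a turn about the tool's z in rad), jaw (the finger opening in mm); each row shifts and turns the commanded pose from where the row before left it, along the tool's axes as they then stand; what a row does not reach is not made up. A row lasts 1/8 s, in which the tool goes at most 62.5 mm and 0.188 rad, less where a joint would pass 70% of its speed; a pose out of reach is approached as far as the arm can. The fingers move at their own pace and stop on an object; the grip force is fixed at half the most. Time passes only in rows, so rows that do not move let the fingers close. It prints the time, the measured TCP pose, the force, the opening and the grip force at its end. Input that does not fit is refused with a message, and nothing moves.
- manip.read_state(): the state, without advancing time (a new reading comes with each control period).
- manip.snapshot(name): name is "scene" or "top" or "wrist"; returns the picture (384x512x3 uint8, red, green, blue); there is no depth.
- manip.camera_info(name): a dict with "mtx" (3x3 intrinsics, pixels), "cam_to_world" (4x4, takes a point from camera to world coordinates); the wrist camera has in their place "mount" (4x4, takes a point from camera to tool coordinates, whose origin is the TCP and whose axes are the flange's). Camera axes: x right, y up, looking along -z (the intrinsics and any distortion apply to the point x, -y, -z); pixel columns grow to the right and rows downward; lengths in mm; the calibration is good to about 2 mm. A picture is of the moment at which its call begins: read the wrist's pose just before it. camera_info takes no time and is no camera call.
- manip.job_done(): hands the job in; it is judged then, once.
The state is a dict: "clock": time; "joint_positions": joint angles; "dq": joint speeds; "joint_efforts": joint torques, N m; "tool_pos": TCP position; "tcp_rot": TCP orientation; "force": force on the tool from outside, world axes, zero at the start; "torque": the same for the moment, N m; "gripper_width": finger opening in mm; "grip_force": force on a finger pad.
Only numpy, scipy, OpenCV 4.12 (cv2) and the standard library are available. Lean on these libraries where they do the work, as an engineer would, in place of code of your own. Each camera call takes 0.05 s, during which the arm holds its last target. There are 200 camera calls.

## Working session

There is one attempt and no reset: what is moved stays moved. The work goes in short steps, Python scripts to look and compute and a shell command to move; the robot and the scene stay as the last step left them, time stands still between calls to the robot, and variables do not carry over. Pictures are saved under pics/ and viewed, at most 10 in all, crops included, and the job is handed in when it is done.

```bash
ls; mkdir -p pics; cat > h.py <<'E'
import numpy as np,cv2
from workcell import manip
from scipy.spatial.transform import Rotation as R
def snap(n,f=None):
    s=manip.read_state(); im=manip.snapshot(n); ci=manip.camera_info(n)
    K=np.array(ci["mtx"])
    if n=="wrist":
        T=np.eye(4);T[:3,:3]=R.from_quat(s["tcp_rot"]).as_matrix();T[:3,3]=s["tool_pos"]
        M=T@np.array(ci["mount"])
    else: M=np.array(ci["cam_to_world"])
    if f: cv2.imwrite("pics/"+f,im[:,:,::-1]); np.savez("pics/"+f[:-4],K=K,M=M)
    return im,K,M
def load(f):
    d=np.load("pics/"+f+".npz"); return cv2.imread("pics/"+f+".png")[:,:,::-1],d["K"],d["M"]
def ray(px,K,M,z):
    px=np.atleast_2d(np.float64(px)); d=np.c_[(px[:,0]-K[0,2])/K[0,0],-(px[:,1]-K[1,2])/K[1,1],-np.ones(len(px))]@M[:3,:3].T
    o=M[:3,3]; return o+d*((z-o[2])/d[:,2])[:,None]
def proj(P,K,M):
    c=(np.atleast_2d(P)-M[:3,3])@M[:3,:3]; return np.c_[K[0,2]+K[0,0]*c[:,0]/-c[:,2],K[1,2]-K[1,1]*c[:,1]/-c[:,2]]
E
python3 - <<'E'
from h import *
print({k:v for k,v in manip.camera_info("top").items()});print(manip.camera_info("wrist"));print(manip.camera_info("scene").keys())
a,_,_=snap("top","top0.png");b,_,_=snap("scene","scene0.png");c,_,_=snap("wrist","wrist0.png")
print(manip.read_state())
cv2.imwrite("pics/m.png",np.hstack([cv2.resize(a,(400,300)),cv2.resize(c,(400,300))])[:,:,::-1])
E
```

```text
nudge.py
pics
workcell.py
{'mtx': array([[351.64412617,   0.        , 252.15149455],
       [  0.        , 351.64412617, 191.98234263],
       [  0.        ,   0.        ,   1.        ]]), 'cam_to_world': array([[-1.44528570e-02,  9.86899573e-01, -1.60687113e-01,
         4.14988092e+02],
       [-9.99853524e-01, -1.27909731e-02,  1.13720016e-02,
         7.86356548e+01],
       [ 9.16767896e-03,  1.60827935e-01,  9.86939881e-01,
         1.17930318e+03],
       [ 0.00000000e+00,  0.00000000e+00,  0.00000000e+00,
         1.00000000e+00]])}
{'mtx': array([[327.33452282,   0.        , 258.45500956],
       [  0.        , 327.33452282, 193.04636907],
       [  0.        ,   0.        ,   1.        ]]), 'mount': array([[-3.05170048e-04,  9.48016491e-01,  3.18221056e-01,
         8.03382039e+01],
       [ 9.99999768e-01,  9.54750315e-05,  6.74556473e-04,
        -1.81293950e-01],
       [ 6.09108495e-04,  3.18221188e-01, -9.48016300e-01,
        -1.41897035e+02],
       [ 0.00000000e+00,  0.00000000e+00,  0.00000000e+00,
         1.00000000e+00]])}
dict_keys(['mtx', 'cam_to_world'])
{'clock': 0.15, 'joint_positions': array([ 1.22542939e+00,  3.51126449e-01,  1.65226430e+00,  2.27986257e-05,
        1.13910156e+00, -8.46143864e-02]), 'dq': array([-0.00188966,  0.00077715,  0.00032234,  0.00117994,  0.00017704,
        0.00127795]), 'joint_efforts': array([ 5.77424835e-04, -5.06248641e+01, -2.91502297e+01, -7.15429337e-05,
        3.40289705e-03, -5.60405354e-06]), 'tool_pos': array([141.68682704, 531.17752938, 230.8792948 ]), 'tcp_rot': array([ 1.30011955e-01,  9.91512324e-01, -4.37263709e-04, -1.06078569e-04]), 'force': array([-0.26720784, -0.83479018,  0.67399101]), 'torque': array([-0.0134869 ,  0.0068421 , -0.03648825]), 'grip_force': 0.0, 'gripper_width': 85.39450434637966}
```

View pics/top0.png

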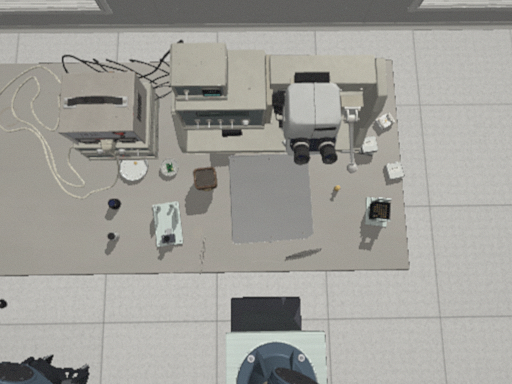

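The top view shows the magazine with the black tray at about (378,211) on the right. The holder is at about (168,224) on the left with its knob toward (168,239). The brass weight is at (337,189) and the tweezers at (303,254).

```bash
python3 - <<'E'
from h import *
im,K,M=load("top0")
for p,z in [((378,211),48),((168,224),8),((168,239),51),((337,189),15),((340,225),0),((303,254),5),((272,200),62)]: print(p,ray(p,K,M,z).round())
a=im[180:280,140:190];b=im[160:260,325:400]
cv2.imwrite("pics/c1.png",np.hstack([cv2.resize(a,None,fx=6,fy=6,interpolation=2),cv2.resize(b,None,fx=6,fy=6,interpolation=2)])[:,:,::-1])
s=manip.read_state();print(R.from_quat(s["tcp_rot"]).as_matrix().round(3))
E
```

```text
(378, 211) [[ 531. -341.   48.]]
(168, 224) [[502. 346.   8.]]
(168, 239) [[451. 335.  51.]]
(337, 189) [[ 611. -221.   15.]]
(340, 225) [[ 491. -228.    0.]]
(303, 254) [[397. -99.   5.]]
(272, 200) [[570.   2.  62.]]
[[-0.966  0.258 -0.   ]
 [ 0.258  0.966 -0.001]
 [ 0.    -0.001 -1.   ]]
```

View pics/c1.png

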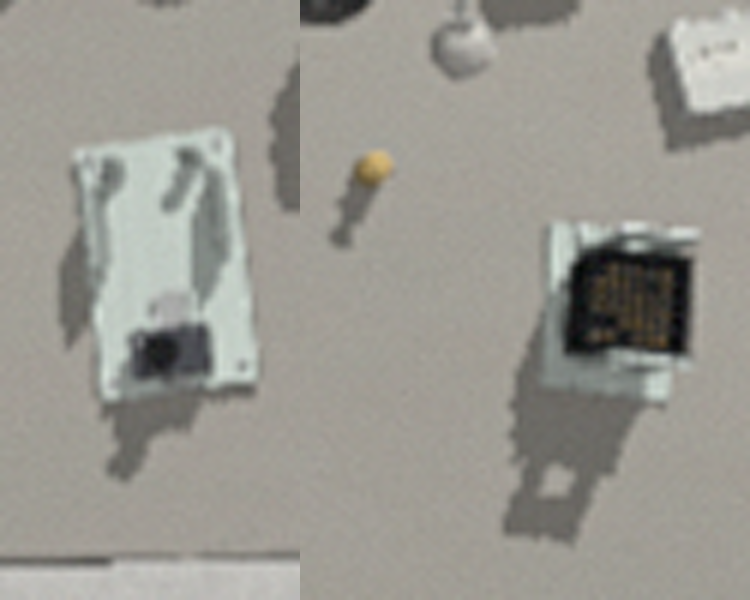

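The left crop shows the holder with its jaw and knob at the bottom, toward the robot. The right crop shows the magazine with cheeks at the top and bottom, so its open sides face ±y. Next I look at the holder with the wrist camera.

```bash
python3 nudge.py '{"x": [-48,-48,-48,-48,-48,-48,-48,-48,0,0,0,0,0],"y": [-11.5,-11.5,-11.5,-11.5,-11.5,-11.5,-11.5,-11.5,0,0,0,0,0],"z": [10,10,10,10,10,10,10,10,0,0,0,0,0],"turn": [0,0,0,0,0,0,0,0,-0.13,-0.13,0,0,0],"jaw": [85,85,85,85,85,85,85,85,85,85,85,85,85]}'; python3 - <<'E'
from h import *
im,K,M=snap("wrist","w1.png"); s=manip.read_state(); print(s["tool_pos"],R.from_quat(s["tcp_rot"]).as_matrix().round(3),s["joint_positions"])
E
```

```text
clock: 1.78
tool_pos: [489.0, 343.6, 151.3]
tcp_rot: [0.001, 1.0, -0.0, 0.0]
force: [-0.2, 0.4, -0.5]
gripper_width: 85.1
grip_force: 0.0
[488.98530516 343.58369107 151.30603004] [[-1.     0.002 -0.   ]
 [ 0.002  1.    -0.   ]
 [ 0.    -0.    -1.   ]] [ 5.34613154e-01  5.25148058e-01  1.59735393e+00 -5.95208853e-08
  1.01909651e+00 -1.03434457e+00]
```

View pics/w1.png

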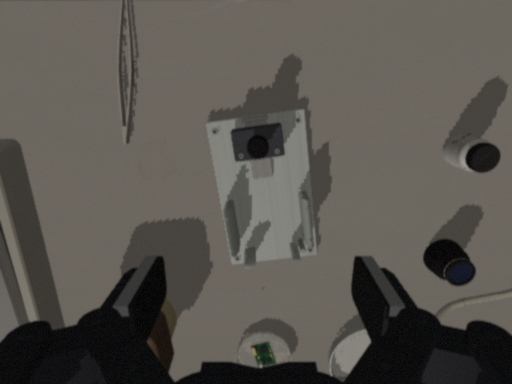

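The wrist view shows the holder with deck corners at about (208,123), (303,110), (315,255) and (232,264). The knob is at (259,147). The end stops and dowel sit at the bottom, the dowel near (303,245). Up in the picture is -x and right is +y.

```bash
python3 - <<'E'
from h import *
im,K,M=load("w1")
g=cv2.cvtColor(im,cv2.COLOR_RGB2GRAY); hsv=cv2.cvtColor(im,cv2.COLOR_RGB2HSV)
print(g[200,270],g[200,400],im[200,270],im[200,400])
m=np.zeros_like(g); m[100:275,195:325]=((g>125)*255).astype(np.uint8)[100:275,195:325]
n,l,st,_=cv2.connectedComponentsWithStats(m); k=1+st[1:,4].argmax(); print(st[k])
c=max(cv2.findContours((l==k).astype(np.uint8),0,1)[0],key=len); h=cv2.convexHull(c)
q=cv2.approxPolyDP(h,6,True)[:,0]; print(q)
P=ray(q,K,M,8); print(P.round(1)); print(np.linalg.norm(P-np.roll(P,-1,0),axis=1))
print("rect",cv2.minAreaRect(ray(h[:,0],K,M,8)[:,:2].astype(np.float32)))
print("knob",ray((259,147),K,M,51))
a=cv2.resize(im[105:275,200:325],None,fx=3.5,fy=3.5,interpolation=2)
a=cv2.convertScaleAbs(a,alpha=1.5)
cv2.imwrite("pics/c2.png",a[:,:,::-1])
E
```

```text
130 103 [130 131 124] [108 102  96]
[ 231  111   77  153 4686]
[[302 111]
 [307 170]
 [290 256]
 [232 263]
 [247 162]]
[[431.  379.9   8. ]
 [482.5 386.4   8. ]
 [569.5 373.6   8. ]
 [577.2 316.4   8. ]
 [475.1 332.6   8. ]]
[ 51.96393169  87.96296885  57.71608819 103.46993913  64.60356794]
rect ((505.61749267578125, 356.6112060546875), (57.928314208984375, 155.14605712890625), 79.88063049316406)
knob [[453.62042829 343.33772131  51.        ]]
```

View pics/c2.png

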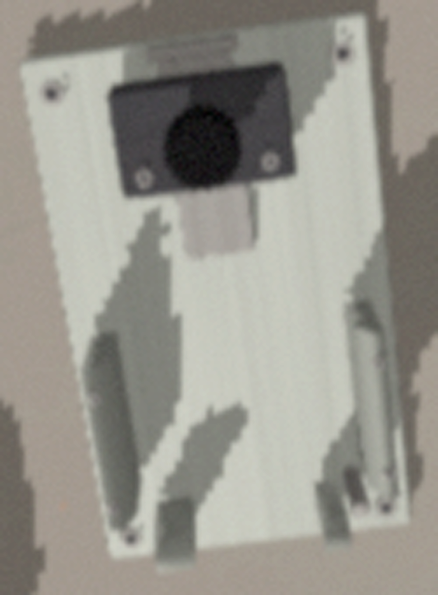

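The crop shows deck corners at (22,65), (366,13), (410,522) and (112,557), and the dowel at about (355,488), by the right-hand end stop. So holder +x is roughly world +x.

```bash
cat >> h.py <<'E'
def rgmask(im,t=3):
    f=cv2.GaussianBlur(im,(0,0),1.0).astype(int); return ((f[:,:,0]-f[:,:,1])<t).astype(np.uint8)
def fit2d(A,B):
    A=np.float64(A);B=np.float64(B)[:,:2]; a=A-A.mean(0);b=B-B.mean(0)
    th=np.arctan2((a[:,0]*b[:,1]-a[:,1]*b[:,0]).sum(),(a*b).sum())
    Rm=np.array([[np.cos(th),-np.sin(th)],[np.sin(th),np.cos(th)]]); t=B.mean(0)-Rm@A.mean(0)
    return th,t,B-(A@Rm.T+t)
E
python3 - <<'E'
from h import *
im,K,M=load("w1")
cn=np.float64([(22,65),(366,13),(410,522),(112,557)])/3.5+[200,105]-0.36
P=ray(cn,K,M,8);print(P.round(1),np.linalg.norm(P-np.roll(P,-1,0),axis=1).round(1))
A=[(-95,-43),(-95,43),(46,43),(46,-43)]
th,t,r=fit2d(A,P);print("hand",th,t,r.round(1))
m=rgmask(im)[95:280,190:330]; n,l,st,_=cv2.connectedComponentsWithStats(m);k=1+st[1:,4].argmax();print(st[k])
h=cv2.convexHull(max(cv2.findContours((l==k).astype(np.uint8),0,1)[0],key=len))
q=cv2.approxPolyDP(h,5,True)[:,0]+[190,95];print(q)
Rm=lambda th:np.array([[np.cos(th),-np.sin(th)],[np.sin(th),np.cos(th)]])
k=np.float64([201,148])/3.5+[200,105]-.36
kp=ray(k,K,M,51)[0,:2];print("knob",kp,"holder frame",Rm(th).T@(kp-t))
d=np.float64([353,480])/3.5+[200,105]
print("dowel",Rm(th).T@(ray(d,K,M,30)[0,:2]-t))
E
```

```text
[[441.  297.9   8. ]
 [428.8 381.7   8. ]
 [567.2 399.8   8. ]
 [578.1 316.    8. ]] [ 84.7 139.5  84.5 138.4]
hand 0.1325716825255316 [528.0421716  352.06837122] [[ 1.4  1. ]
 [ 0.6 -0.5]
 [-0.8 -1. ]
 [-1.2  0.5]]
[   15    12   113   161 13800]
[[302 107]
 [316 254]
 [253 267]
 [232 263]
 [205 125]]
knob [453.561237   341.89842174] holder frame [-75.17168357  -0.23554555]
dowel [18.78551561 26.23614462]
```

```bash
python3 nudge.py '{"x": [0,0,0,0,0,0,0,0,0,0,-9,-9,-9,-9,0,0,0],"y": [-48.5,-48.5,-48.5,-48.5,-48.5,-48.5,-48.5,-48.5,-48.5,-48.5,-48.5,-48.5,-48.5,-48.5,0,0,0],"z": [-1.5,-1.5,-1.5,-1.5,-1.5,-1.5,-1.5,-1.5,-1.5,-1.5,-1.5,-1.5,-1.5,-1.5,0,0,0],"turn": [0,0,0,0,0,0,0,0,0,0,0,0,0,0,0,0,0],"jaw": [85,85,85,85,85,85,85,85,85,85,85,85,85,85,85,85,85]}'; python3 - <<'E'
from h import *
im,K,M=snap("wrist","w2.png"); s=manip.read_state(); print(s["tool_pos"],s["joint_positions"])
c=proj([530,-340,48],K,M)[0].astype(int); print(c)
x0,y0=max(c[0]-75,0),max(c[1]-75,0)
print(x0,y0); cv2.imwrite("pics/c3.png",np.hstack([cv2.resize(im[y0:y0+150,x0:x0+150],(600,600),interpolation=2)])[:,:,::-1])
E
```

```text
clock: 3.95
tool_pos: [524.6, -334.5, 172.4]
tcp_rot: [-0.0, 1.0, 0.0, -0.0]
force: [0.3, -0.7, 0.4]
gripper_width: 85.0
grip_force: 0.0
[ 524.64342033 -334.5363092   172.46802382] [-6.42464890e-01  5.41894830e-01  1.51039146e+00  5.99314228e-05
  1.08938744e+00 -2.21343013e+00]
[252 189]
177 114
```

View pics/c3.png

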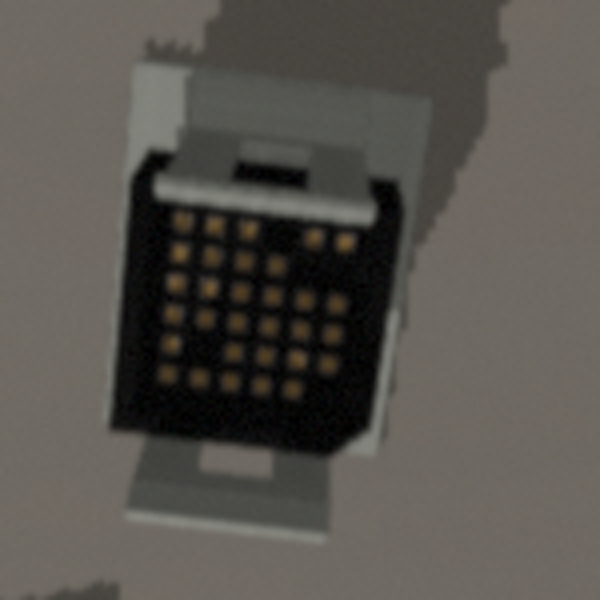

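The crop shows the black top tray with its cut corner at bottom right, about (360,430), which is world +x +y. Its corners are at about (112,428), (140,150) and (402,187). Now the numerical fit.

```bash
python3 - <<'E'
from h import *
im,K,M=load("w2")
f=cv2.resize(im[114:264,177:327],None,fx=4,fy=4,interpolation=cv2.INTER_CUBIC)
g=cv2.GaussianBlur(f.max(2),(0,0),2)
print(g[300,125],g[300,100],g[300,150],g[300,300],g[150,350])
for t in (30,40,50):
    m=(g<t).astype(np.uint8)*255; m=cv2.morphologyEx(m,cv2.MORPH_OPEN,np.ones((9,9)))
    c=max(cv2.findContours(m,0,1)[0],key=cv2.contourArea)
    h=cv2.convexHull(c); q=cv2.approxPolyDP(h,5,True)[:,0]
    P=ray((q+.5)/4-.5+[177,114],K,M,48)
    print(t);print(np.c_[q,P[:,:2].round(1)])
E=cv2.convertScaleAbs(f,alpha=3,beta=0)
cv2.imwrite("pics/c4.png",E[100:480,60:460,::-1])
E
```

```text
25 111 10 68 72
30
[[ 152.   155.   498.1 -371.3]
 [ 394.   185.   504.4 -321.3]
 [ 399.   225.   512.9 -320.2]
 [ 367.   419.   556.9 -326.4]
 [ 331.   451.   564.6 -334.4]
 [ 116.   425.   558.4 -381.8]
 [ 134.   185.   504.4 -375.3]]
40
[[ 151.   154.   497.9 -371.5]
 [ 395.   184.   504.2 -321.1]
 [ 400.   229.   513.8 -319.9]
 [ 367.   424.   558.1 -326.4]
 [ 330.   453.   565.1 -334.6]
 [ 114.   426.   558.6 -382.2]
 [ 133.   184.   504.2 -375.5]]
50
[[ 151.   153.   497.7 -371.5]
 [ 397.   184.   504.2 -320.7]
 [ 401.   231.   514.2 -319.7]
 [ 368.   424.   558.1 -326.2]
 [ 329.   455.   565.6 -334.8]
 [ 156.   438.   561.5 -373.1]
 [ 113.   427.   558.9 -382.5]
 [ 132.   183.   504.  -375.7]]
```

View pics/c4.png

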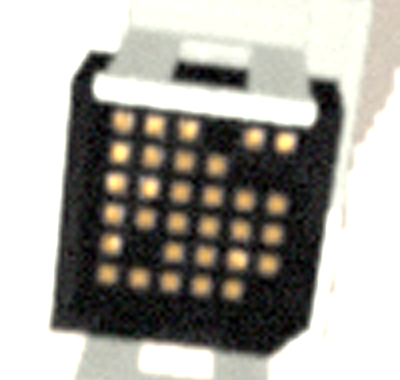

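The enhanced crop confirms one real cut at bottom right, near (290,345). The top-left bevel is only the lower trays' side faces showing. I'll align over the tray, go lower and re-measure there.

```bash
cat > tray.py <<'E'
from h import *
def tray(name,z,x0,y0,w,h,t=40,guess=None):
    """edge lines of the black tray in world at height z; returns contour pts"""
    im,K,M=load(name)
    f=cv2.resize(im[y0:y0+h,x0:x0+w],None,fx=4,fy=4,interpolation=cv2.INTER_CUBIC)
    g=cv2.GaussianBlur(f.max(2),(0,0),1.5); m=(g<t).astype(np.uint8)
    m=cv2.morphologyEx(m,cv2.MORPH_OPEN,np.ones((9,9)))
    c=max(cv2.findContours(m,0,cv2.CHAIN_APPROX_NONE)[0],key=cv2.contourArea)
    return ray((c[:,0]+.5)/4-.5+[x0,y0],K,M,z)[:,:2]
def edges(P,th,c):
    # frame th,c approx tray frame; returns fitted lines per side: angle & offset at centre
    ct,st=np.cos(th),np.sin(th); Q=(P-c)@np.array([[ct,-st],[st,ct]])
    out={}
    for n,ax,sg in (("+x",0,1),("-x",0,-1),("+y",1,1),("-y",1,-1)):
        o=1-ax; s=Q[(abs(Q[:,ax]*sg-28)<5)&(Q[:,o]>-22)&(Q[:,o]<17)]
        if len(s)<20: continue
        for _ in range(3):
            p=np.polyfit(s[:,o],s[:,ax],1); r=s[:,ax]-np.polyval(p,s[:,o]); s=s[abs(r)<max(.5,2*r.std())]
        out[n]=(round(p[1],2),round(th+(np.arctan(p[0]) if ax else -np.arctan(p[0])),4),len(s))
    return out
E
python3 - <<'E'
from tray import *
P=tray("w2",48,177,114,150,150)
print(edges(P,-.135,np.array([534,-350])))
E
```

```text
{'+x': (np.float64(29.25), np.float64(-0.129), 175), '-x': (np.float64(-23.06), np.float64(-0.1348), 28), '+y': (np.float64(26.74), np.float64(-0.1445), 170), '-y': (np.float64(-29.03), np.float64(-0.1304), 173)}
```

```bash
python3 nudge.py '{"x": [0,-5.8,-5.8,0,0,0],"y": [0,-7.6,-7.7,0,0,0],"z": [0,24,23,0,0,0],"turn": [0.134,0,0,0,0,0],"jaw": [85,85,85,85,85,85]}'; python3 - <<'E'
from tray import *
im,K,M=snap("wrist","w3.png"); s=manip.read_state(); print(s["tool_pos"],R.from_quat(s["tcp_rot"]).as_matrix().round(4)[:2,:2])
c=proj([534.1,-351.2,48],K,M)[0].astype(int); print(c)
P=tray("w3",48,c[0]-75,c[1]-75,150,150)
e=edges(P,-.134,np.array([534.1,-351.2]));print(e)
# finger symmetry
g=im.max(2)
for r in (300,320): print(r,np.where(np.diff((g[r]<60).astype(int))!=0)[0])
E
```

```text
clock: 4.75
tool_pos: [534.3, -352.2, 126.5]
tcp_rot: [0.067, 0.998, -0.0, 0.001]
force: [1.2, -0.3, -0.1]
gripper_width: 85.1
grip_force: 0.0
[ 534.2536176  -352.1958729   126.36342981] [[-0.991   0.1341]
 [ 0.1341  0.991 ]]
[260 200]
{'+x': (np.float64(28.89), np.float64(-0.1334), 209), '-x': (np.float64(-23.25), np.float64(-0.1304), 133), '+y': (np.float64(28.08), np.float64(-0.1374), 206), '-y': (np.float64(-27.93), np.float64(-0.1283), 206)}
300 [105 119 120 122 123 163 353 389 390 393 394 395 396 397 398 411]
320 [ 79 154 361 438]
```

```bash
python3 nudge.py '{"x": [-0.6,0,0,0,0,0],"y": [1.1,0,0,0,0,0],"z": [40,35,10,5,0,0],"turn": [0,0,0,0,0,0],"jaw": [85,85,85,85,85,85]}'; python3 - <<'E'
from h import *
for i in range(3):
    s=manip.read_state(); print(s["tool_pos"],s["force"])
im,K,M=snap("wrist","w4.png")
E
```

```text
clock: 5.55
tool_pos: [535.2, -351.6, 36.5]
tcp_rot: [0.067, 0.998, -0.0, 0.001]
force: [-1.3, -0.8, -0.2]
gripper_width: 84.9
grip_force: 0.0
[ 535.23632394 -351.61350884   36.46265118] [-1.32947264 -0.77426296 -0.23395595]
[ 535.23632394 -351.61350884   36.46265118] [-1.32947264 -0.77426296 -0.23395595]
[ 535.23632394 -351.61350884   36.46265118] [-1.32947264 -0.77426296 -0.23395595]
```

View pics/w4.png

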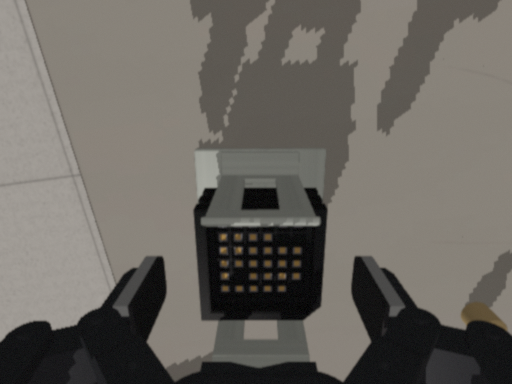

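The view shows the tray at columns 196–325 (mid 260.5) and the finger pads at 165 and 353 (mid 259), so the tray sits about 0.6 mm to the right. I'll shift by that much, go down a little and close.

```bash
python3 nudge.py '{"x": [0,0,0,0,0,0,0,0],"y": [0.6,0,0,0,0,0,0,0],"z": [1.5,0,0,0,0,0,0,0],"turn": [0,0,0,0,0,0,0,0],"jaw": [85,66,62,60,58,54,52,50]}'; python3 - <<'E'
from tray import *
im,K,M=snap("wrist","w5.png"); s=manip.read_state(); print(s["tool_pos"],s["gripper_width"],s["grip_force"])
g=im.max(2)
for r in (230,250,270,290,300): print(r,np.where(np.diff((g[r]<45).astype(int))!=0)[0])
E
```

```text
clock: 6.6
tool_pos: [535.1, -350.8, 34.4]
tcp_rot: [0.067, 0.998, -0.0, 0.0]
force: [0.5, 0.7, 5.5]
gripper_width: 55.7
grip_force: 64.1
[ 535.03471442 -350.83809834   34.38105341] 56.23344435438855 64.08257074188441
230 [192 217 223 232 239 247 254 293 294 297 298 324]
250 [192 217 225 231 240 247 254 262 269 277 284 291 299 324]
270 [161 171 184 219 224 234 238 248 252 263 268 278 284 332 345 355]
290 [150 162 177 201 204 218 226 233 241 247 255 261 269 275 284 339 354 366]
300 [136 171 177 195 206 320 321 335 346 380]
```

```bash
python3 nudge.py '{"x": [0,0,0,0,0,0,0,0,0,0,0],"y": [0,0,0,0,0,0,0,0,0,0,0],"z": [-1,-3,-5,-8,-10,-10,-10,-8,-4,-1,0],"turn": [0,0,0,0,0,0,0,0,0,0,0],"jaw": [50,50,50,50,50,50,50,50,50,50,50]}'; python3 - <<'E'
from tray import *
im,K,M=snap("wrist","w6.png"); s=manip.read_state(); print(s["tool_pos"],s["gripper_width"],s["grip_force"],s["force"])
b,_,_=snap("scene","s6.png")
p=proj([[535,-351,40],[535,-351,100]],_,np.array(manip.camera_info("scene")["cam_to_world"])) if 0 else None
K2=np.array(manip.camera_info("scene")["mtx"]);M2=np.array(manip.camera_info("scene")["cam_to_world"])
q=proj([535,-351,60],K2,M2)[0].astype(int);print(q,M2[:3,3])
x0,y0=max(0,q[0]-40),max(0,q[1]-40)
cv2.imwrite("pics/c6.png",np.hstack([cv2.resize(im,(400,300)),cv2.resize(b[y0:y0+80,x0:x0+80],(400,300),interpolation=2)])[:,:,::-1])
E
```

```text
clock: 8.02
tool_pos: [534.7, -350.6, 93.6]
tcp_rot: [0.067, 0.998, 0.0, -0.0]
force: [-0.3, -1.4, 0.2]
gripper_width: 56.1
grip_force: 63.5
[ 534.66045462 -350.57605536   93.49091667] 56.8335560423327 63.49068366922438 [-0.12882871 -0.15152136  0.46331342]
[312 128] [ 135.0247868   961.90451497 1078.5368694 ]
```

View pics/c6.png

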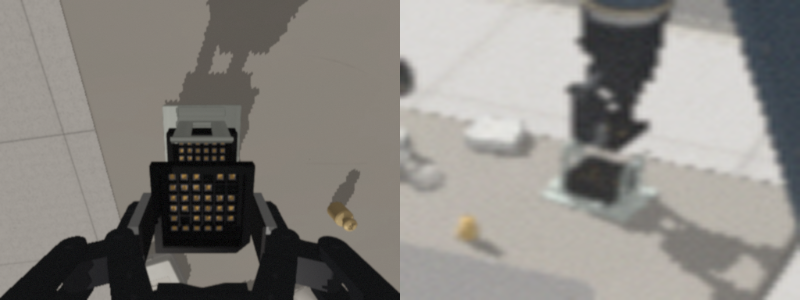

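The left half shows the held tray with dies at (203,205) and another tray with dies still in the magazine behind it at (202,145). I need to check by scale that what remains is the middle tray (rim top at z=36) and not the bottom one (z=24).

```bash
python3 - <<'E'
from tray import *
im,K,M=load("w6")
g=cv2.GaussianBlur(im,(0,0),.7).max(2)
for r in (180,185,190,195,200,204): print(r,np.where(np.diff((g[r]<40).astype(int))!=0)[0])
for z in (36,24):
    a=ray([[212,200],[302,200]],K,M,z); print(z,np.linalg.norm(a[1]-a[0])/90)
for r in (240,250,260): print(r,np.where(np.diff((g[r]<40).astype(int))!=0)[0])
print(ray([[0,250],[1,250]],K,M,107)[:,1], M[2,3])
cv2.imwrite("pics/c7.png",cv2.convertScaleAbs(cv2.resize(im[125:335,180:340],None,fx=3.5,fy=2.8,interpolation=2),alpha=3)[:,:,::-1])
E
```

```text
180 [214 216 299 302]
185 [214 228 234 239 245 249 255 260 266 271 276 281 287 302]
190 [214 228 235 239 245 249 255 260 266 270 276 281 287 301]
195 [214 228 234 239 245 250 255 260 266 271 276 281 287 301]
200 [215 228 235 238 245 249 255 260 266 270 276 280 287 301]
204 [215 228 235 239 245 249 256 260 266 270 276 280 287 301]
36 0.6473392765644391
24 0.6862806692992303
240 [193 216 225 230 240 245 255 261 270 323]
250 [192 217 225 232 240 246 256 261 270 276 285 290 299 324]
260 [169 175 188 328 341 347]
[-462.21105466 -461.77510722] 235.481086145978
```

View pics/c7.png

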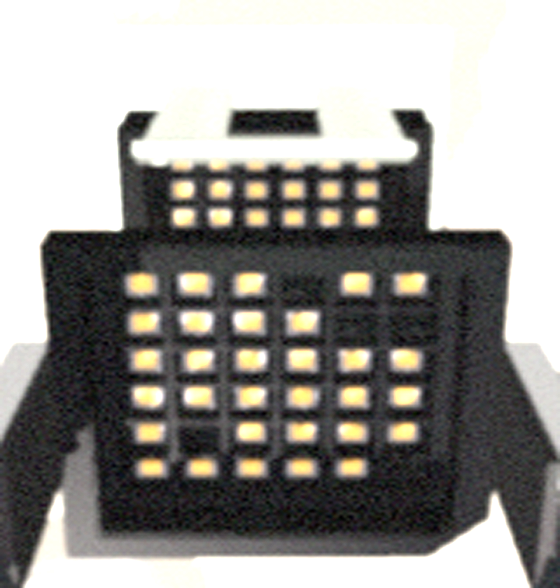

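Scale check: the remaining rim measures 56.3 mm if at z=36 and 59.7 mm if at z=24. The 56.0 mm seen earlier matches z=36, so the middle tray stayed. The dies are in place. Now carry the tray to the free bench.

```bash
python3 nudge.py '{"x": [3.6,7.2,10,11,10,7,4,1.1,0,0,0,0,0,0,0],"y": [9.3,18.7,26,28,26,18,10,3.6,0,0,0,0,0,0,0],"z": [0,0,0,0,0,6,12,15,15,14,10,6,3,0,0],"turn": [0,0,0,0,0,0,0,0,0,0,0,0,0,0,0],"jaw": [50,50,50,50,50,50,50,50,50,50,50,50,50,50,50]}'
```

```text
clock: 10.0
tool_pos: [500.4, -205.2, 13.1]
tcp_rot: [0.067, 0.998, -0.0, 0.0]
force: [0.1, -0.4, 0.3]
gripper_width: 55.9
grip_force: 63.5
```

```bash
python3 nudge.py '{"x": [0,0,0,0],"y": [0,0,0,0],"z": [2,1.5,1,0],"turn": [0,0,0,0],"jaw": [50,50,50,50]}';  python3 nudge.py '{"x": [0,0],"y": [0,0],"z": [1,0],"turn": [0,0],"jaw": [50,50]}'
```

```text
clock: 10.5
tool_pos: [500.1, -205.0, 8.2]
tcp_rot: [0.067, 0.998, 0.0, -0.0]
force: [0.3, -0.5, 1.2]
gripper_width: 56.0
grip_force: 63.5
clock: 10.75
tool_pos: [500.1, -205.1, 7.2]
tcp_rot: [0.067, 0.998, 0.0, -0.0]
force: [0.3, -0.3, 0.2]
gripper_width: 56.1
grip_force: 63.5
```

```bash
python3 nudge.py '{"x": [0,0],"y": [0,0],"z": [0.6,0],"turn": [0,0],"jaw": [50,50]}';  python3 nudge.py '{"x": [0,0],"y": [0,0],"z": [0.5,0],"turn": [0,0],"jaw": [50,50]}'; python3 nudge.py '{"x": [0,0],"y": [0,0],"z": [0.4,0],"turn": [0,0],"jaw": [50,50]}'
```

```text
clock: 11.0
tool_pos: [500.1, -205.1, 6.7]
tcp_rot: [0.067, 0.998, 0.0, -0.0]
force: [-0.2, 0.2, -0.6]
gripper_width: 56.2
grip_force: 63.5
clock: 11.25
tool_pos: [500.2, -205.1, 6.4]
tcp_rot: [0.067, 0.998, -0.0, 0.0]
force: [-1.2, 0.6, 3.8]
gripper_width: 56.0
grip_force: 63.9
clock: 11.5
tool_pos: [500.2, -205.1, 6.4]
tcp_rot: [0.067, 0.998, -0.0, 0.0]
force: [-3.2, 1.1, 9.4]
gripper_width: 55.9
grip_force: 64.6
```

```bash
python3 nudge.py '{"x": [0,0,0,0,0,0,0,0,0,0,0,0,0,0,0,0,0,0,0],"y": [0,0,0,0,0,0,0,0,0,0,0,0,0,0,0,0,0,0,0],"z": [-0.4,0,0,0,0,-10,-30,-50,0,0,0,0,0,0,0,0,0,0,0],"turn": [0,0,0,0,0,0,0,0.18,0.18,0.18,0.18,0.18,0.18,0.18,0.18,0.13,0,0,0],"jaw": [50,58,64,74,85,85,85,85,85,85,85,85,85,85,85,85,85,85,85]}'; python3 - <<'E'
from tray import *
im,K,M=snap("wrist","w8.png"); s=manip.read_state(); print(s["tool_pos"],R.from_quat(s["tcp_rot"]).as_matrix().round(4)[:2,:2],s["joint_positions"][5])
c=proj([500.2,-205,20],K,M)[0].astype(int); print(c)
for t in (40,55):
    P=tray("w8",20,c[0]-75,c[1]-75,150,150,t)
    print(edges(P,-.134,np.array([500.2,-205])))
E
```

```text
clock: 13.88
tool_pos: [500.2, -205.1, 96.3]
tcp_rot: [0.752, 0.659, 0.0, 0.0]
force: [-0.5, -0.1, 0.5]
gripper_width: 84.8
grip_force: 0.0
[ 500.13703783 -205.07309018   96.24817688] [[ 0.1323  0.9912]
 [ 0.9912 -0.1323]] -0.3425125346531344
[256 203]
{'+x': (np.float64(28.66), np.float64(-0.1347), 205), '-x': (np.float64(-27.72), np.float64(-0.1242), 204), '+y': (np.float64(30.01), np.float64(-0.1392), 228), '-y': (np.float64(-28.04), np.float64(-0.131), 211)}
{'+x': (np.float64(28.91), np.float64(-0.1333), 205), '-x': (np.float64(-28.09), np.float64(-0.1217), 204), '+y': (np.float64(30.36), np.float64(-0.1404), 228), '-y': (np.float64(-28.3), np.float64(-0.1317), 211)}
```

```bash
python3 nudge.py '{"x": [0,0,0,0,0,0,0,0,0,0,0,0],"y": [0.4,0,0,0,0,0,0,0,0,0,0,0],"z": [40,30,14,5.5,0,0,0,0,0,0,0,0],"turn": [0,0,0,0,0,0,0,0,0,0,0,0],"jaw": [85,85,85,85,70,64,61,58,54,50,50,50]}'
```

```text
clock: 15.42
tool_pos: [500.7, -205.2, 7.6]
tcp_rot: [0.753, 0.658, 0.0, 0.0]
force: [-3.4, 2.0, 11.8]
gripper_width: 56.3
grip_force: 62.6
```

```bash
python3 nudge.py '{"x": [0,0,0,0,0,0,0,0,0],"y": [0,0,0,0,0,0,0,0,0],"z": [-2,-6,-12,-18,-20,-18,-12,-5,0],"turn": [0,0,0,0,0,-0.06,-0.1,-0.107,0],"jaw": [50,50,50,50,50,50,50,50,50]}'; python3 nudge.py '{"x": [15,30,45,55,60,60,60,55,45,30,18,5.7,0,0,0,0,0],"y": [0,0,0,0,0,0,0,0,10,20,25,22,15,7,1.7,0,0],"z": [0,0,0,0,0,0,0,0,0,0,0,0,0,0,0,0,0],"turn": [0,0,0,0,0,0,0,0,0,0,0,0,0,0,0,0,0],"jaw": [50,50,50,50,50,50,50,50,50,50,50,50,50,50,50,50,50]}'
python3 - <<'E'
from tray import *
im,K,M=snap("wrist","w9.png"); s=manip.read_state(); print(s["tool_pos"],R.from_quat(s["tcp_rot"]).as_matrix().round(4)[:2,:2])
th=.1326;Rm=np.array([[np.cos(th),-np.sin(th)],[np.sin(th),np.cos(th)]]);t=np.array([528.04,352.07])
w=lambda p,z:np.r_[t+Rm@np.array(p),z]
print(proj(np.array([w(p,8) for p in [(-95,-43),(-95,43),(46,43),(46,-43)]]),K,M).round(1))
cv2.imwrite("pics/c9.png",cv2.convertScaleAbs(cv2.resize(im,(800,600),interpolation=2),alpha=1.5)[:,:,::-1])
E
```

```text
clock: 16.55
tool_pos: [500.9, -205.3, 101.0]
tcp_rot: [0.659, 0.752, 0.0, 0.001]
force: [0.0, 0.0, 0.3]
gripper_width: 56.6
grip_force: 63.7
clock: 18.68
tool_pos: [536.5, 282.6, 99.8]
tcp_rot: [0.659, 0.752, -0.0, -0.0]
force: [-0.4, 0.1, -0.3]
gripper_width: 56.1
grip_force: 63.7
[536.56942434 282.64859221  99.76245537] [[-0.1325  0.9912]
 [ 0.9912  0.1325]]
[[127.6 161.3]
 [110.7  31. ]
 [329.1  30.9]
 [321.  161.3]]
```

View pics/c9.png

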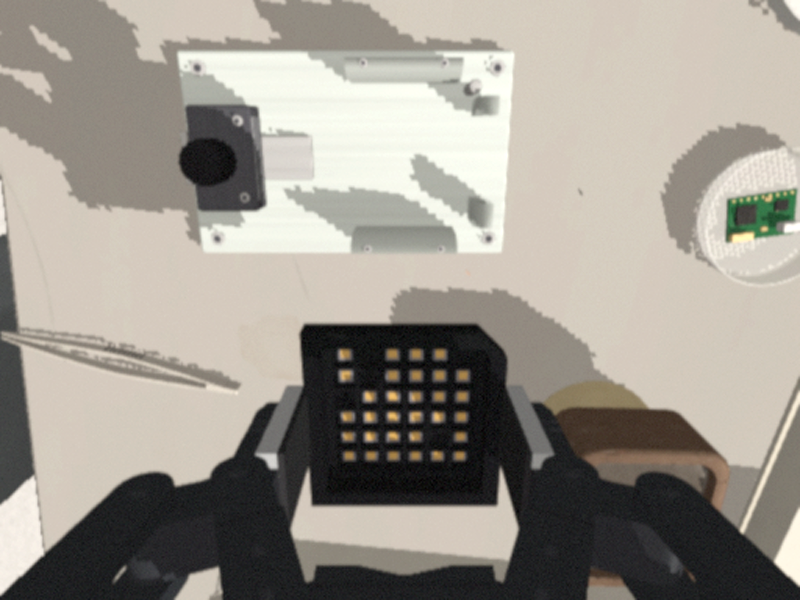

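The picture shows the tray held level with its dies, its cut corner at top right (490,340). The holder is aligned with it: deck corners (178,52), (513,51), (503,252), (205,252), and the dowel at (475,87), the matching corner. The knob is at (208,161). Now refine the holder pose.

```bash
python3 - <<'E'
from tray import *
im,K,M=load("w9")
m=rgmask(im); m[:15]=0; m[175:]=0; m[:,:95]=0; m[:,345:]=0
n,l,st,_=cv2.connectedComponentsWithStats(m);k=1+st[1:,4].argmax();mm=(l==k)
# deck edges by row/col scans
L=lambda a,b:np.polyfit(a,b,1)
ys=np.arange(40,155);cols=[np.where(mm[y])[0] for y in ys]
right=L(ys,[c.max()+.5 for c in cols])
xs=np.r_[135:165,170:215,300:318];rows=[np.where(mm[:,x])[0] for x in xs]
top=L(xs,[np.median(r.min()-.5) for r in rows]);bot=L(xs,[r.max()+.5 for r in rows])
lys=np.r_[36:60,140:155]; left=L(lys,[np.where(mm[y])[0].min()-.5 for y in lys])
def X(v,h):
    y=(h[0]*v[1]+h[1])/(1-h[0]*v[0]); return (v[0]*y+v[1],y)
cn=[X(left,bot),X(left,top),X(right,top),X(right,bot)]
hand=np.float64([(205,252),(178,52),(513,51),(503,252)])/1.5625-.18
A=[(-95,-43),(-95,43),(46,43),(46,-43)]
for c in (cn,hand):
    print(np.round(c,1)); P=ray(c,K,M,8); th,t,r=fit2d(A,P); print("holder",th,t);print(r.round(1))
P=ray(np.float64([(475,82),(208,161),(404,82),(404,227)])/1.5625-.18,K,M,30);P[1]=ray(np.float64([208,161])/1.5625,K,M,51)[0]
Rm=np.array([[np.cos(th),-np.sin(th)],[np.sin(th),np.cos(th)]])
print("dowel,knob,gd+,gd- in holder",((P[:,:2]-t)@Rm).round(1))
Q=ray(np.float64([(302,326),(477,326),(505,358),(497,503),(313,503)])/1.5625-.18,K,M,112)
Rt=R.from_quat(manip.read_state()["tcp_rot"]).as_matrix(); print("tray in tool",((Q-manip.read_state()["tool_pos"])@Rt).round(1))
E
```

```text
[[128.6 161.4]
 [111.8  31.3]
 [329.1  30.8]
 [320.9 161.2]]
holder 0.1335081111761728 [528.37254108 352.11998505]
[[ 0.3  0.1]
 [ 0.4 -0.1]
 [-0.3  0. ]
 [-0.4 -0. ]]
[[131.  161.1]
 [113.7  33.1]
 [328.1  32.5]
 [321.7 161.1]]
holder 0.1363976966822115 [529.16382357 351.86254281]
[[ 1.1  1. ]
 [ 1.  -0.4]
 [-1.3 -0.9]
 [-0.7  0.3]]
dowel,knob,gd+,gd- in holder [[ 26.5  28.7]
 [-71.2   1.1]
 [ -0.6  28.8]
 [ -0.8 -26.8]]
tray in tool [[ 30.6 -26.6 -12.2]
 [ 30.6  21.  -12.2]
 [ 21.1  29.2 -12.2]
 [-27.9  29.8 -12.2]
 [-27.9 -26.9 -12.2]]
```

```bash
for i in 1 2 3; do python3 nudge.py '{"x": [0],"y": [0],"z": [0],"turn": [0],"jaw": [50]}' | sed -n 2p; done; python3 - <<'E'
from h import *
for i in range(4):
    s=manip.read_state(); im,K,M=snap("wrist","w10.png"); print(s["tool_pos"].round(2), M[:3,3].round(2))
E
```

```text
tool_pos: [536.7, 282.7, 99.8]
tool_pos: [536.8, 282.7, 99.7]
tool_pos: [536.9, 282.7, 99.7]
[536.86 282.68  99.67] [527.36 363.18 241.56]
[536.87 282.68  99.68] [527.36 363.18 241.58]
[536.87 282.69  99.68] [527.36 363.19 241.57]
[536.88 282.66  99.68] [527.37 363.16 241.58]
```

```bash
cat > hol.py <<'E'
from tray import *
def deck(name):
    im,K,M=load(name)
    m=rgmask(im); m[:15]=0; m[175:]=0; m[:,:95]=0; m[:,345:]=0
    n,l,st,_=cv2.connectedComponentsWithStats(m);k=1+st[1:,4].argmax();mm=(l==k)
    L=lambda a,b:np.polyfit(a,b,1)
    ys=np.arange(40,155);right=L(ys,[np.where(mm[y])[0].max()+.5 for y in ys])
    xs=np.r_[135:165,170:215,300:318];rows=[np.where(mm[:,x])[0] for x in xs]
    top=L(xs,[r.min()-.5 for r in rows]);bot=L(xs,[r.max()+.5 for r in rows])
    lys=np.r_[36:60,140:155]; left=L(lys,[np.where(mm[y])[0].min()-.5 for y in lys])
    def X(v,h):
        y=(h[0]*v[1]+h[1])/(1-h[0]*v[0]); return (v[0]*y+v[1],y)
    P=ray([X(left,bot),X(left,top),X(right,top),X(right,bot)],K,M,8)
    return fit2d([(-95,-43),(-95,43),(46,43),(46,-43)],P)
E
python3 - <<'E'
from hol import *
for n in ("w9","w10"):
    print(deck(n)[:2])
    im,K,M=load(n); mt=np.array(manip.camera_info("wrist")["mount"]); T=M@np.linalg.inv(mt); print(T.round(4))
    g=cv2.GaussianBlur(im,(0,0),.7).max(2)
    for r in (222,230,235): print(r,np.where(np.diff((g[r]<45).astype(int))!=0)[0])
    Q=ray(np.float64([(302,326),(477,326),(505,358),(497,503),(313,503)])/1.5625-.18,K,M,112)
    print(((np.c_[Q,np.ones(5)])@np.linalg.inv(T).T)[:,:3].round(1))
E
```

```text
(np.float64(0.1335081111761728), array([528.37254108, 352.11998505]))
[[-1.325000e-01  9.912000e-01 -2.000000e-04  5.364773e+02]
 [ 9.912000e-01  1.325000e-01 -1.000000e-04  2.826470e+02]
 [-0.000000e+00 -2.000000e-04 -1.000000e+00  9.976180e+01]
 [ 0.000000e+00  0.000000e+00  0.000000e+00  1.000000e+00]]
222 [192 319]
230 [193 216 223 247 254 262 269 278 284 323]
235 [193 323]
[[ 30.6 -26.5 -12.2]
 [ 30.6  21.1 -12.2]
 [ 21.   29.3 -12.2]
 [-27.9  29.9 -12.2]
 [-27.9 -26.8 -12.2]]
(np.float64(0.13261343230116096), array([528.37957591, 351.97586338]))
[[-1.326000e-01  9.912000e-01 -0.000000e+00  5.368773e+02]
 [ 9.912000e-01  1.326000e-01 -0.000000e+00  2.826617e+02]
 [-0.000000e+00 -0.000000e+00 -1.000000e+00  9.968250e+01]
 [ 0.000000e+00  0.000000e+00  0.000000e+00  1.000000e+00]]
222 [192 218 221 319]
230 [193 215 223 247 254 262 269 278 284 323]
235 [193 323]
[[ 30.6 -26.5 -12.3]
 [ 30.6  21.  -12.3]
 [ 21.1  29.2 -12.3]
 [-27.8  29.8 -12.3]
 [-27.8 -26.8 -12.3]]
```

```bash
python3 - <<'E'
from h import *
for n in ("w1","w3","w9","w10"): print(n,load(n)[1].round(2).tolist())
a=manip.camera_info("wrist");print(a["mtx"],a["mount"].round(5),a.keys())
E
```

```text
w1 [[327.33, 0.0, 258.46], [0.0, 327.33, 193.05], [0.0, 0.0, 1.0]]
w3 [[327.33, 0.0, 258.46], [0.0, 327.33, 193.05], [0.0, 0.0, 1.0]]
w9 [[327.33, 0.0, 258.46], [0.0, 327.33, 193.05], [0.0, 0.0, 1.0]]
w10 [[327.33, 0.0, 258.46], [0.0, 327.33, 193.05], [0.0, 0.0, 1.0]]
[[327.33452282   0.         258.45500956]
 [  0.         327.33452282 193.04636907]
 [  0.           0.           1.        ]] [[-3.0000000e-04  9.4791000e-01  3.1853000e-01  8.1048710e+01]
 [ 1.0000000e+00  3.3000000e-04 -2.0000000e-05  1.2466200e+00]
 [-1.3000000e-04  3.1853000e-01 -9.4791000e-01 -1.4189712e+02]
 [ 0.0000000e+00  0.0000000e+00  0.0000000e+00  1.0000000e+00]] dict_keys(['mtx', 'mount'])
```

```bash
python3 - <<'E'
from h import *
for i in range(3): print(manip.camera_info("wrist")["mount"][:3,3].round(2))
mt=np.array(manip.camera_info("wrist")["mount"])
for n in ("w1","w2","w3","w4","w8","w9"):
    im,K,M=load(n); print(n,M[:3,3].round(2))
E
```

```text
[  81.05    1.25 -141.9 ]
[  81.05    1.25 -141.9 ]
[  81.05    1.25 -141.9 ]
w1 [408.56 343.21 293.21]
w2 [ 444.15 -335.05  314.27]
w3 [ 454.43 -341.6   268.31]
w4 [ 455.35 -341.02  178.24]
w8 [ 512.28 -124.54  238.24]
w9 [527.   363.16 241.65]
```

The reported mount has shifted by about 1.4 mm in tool y since the start, but the fingers and held tray are still centred at column 258. I therefore use differences between tray and holder in the same image: dx ≈ +69.7 and dy ≈ -3.1, which leaves the tray 2.5 mm short of the stops.

```bash
python3 nudge.py '{"x": [5,12,18,18,12,4.7,0,0,0,0,0,0,0,0],"y": [0,-1,-1,-1,-0.1,0,0,0,0,0,0,0,0,0],"z": [0,0,0,0,0,5,12,14,10,6,3,0,0,0],"turn": [0,0,0,0,0,0,0,0,0,0,0,0,0,0],"jaw": [50,50,50,50,50,50,50,50,50,50,50,50,50,50]}'; python3 - <<'E'
from h import *
s=manip.read_state(); print(s["tool_pos"].round(2)); im,K,M=snap("wrist","w11.png"); snap("top","t11.png")
d=np.array([527.0,352.3])-s["tool_pos"][:2]; u=np.array([-.1326,.9912]);v=np.array([.9912,.1326]); print("holder rel tool x,y",d@u,d@v)
E
```

```text
clock: 21.05
tool_pos: [524.7, 351.5, 50.0]
tcp_rot: [0.659, 0.753, 0.0, 0.0]
force: [-0.2, -0.9, -0.7]
gripper_width: 56.2
grip_force: 63.7
[524.7  351.46  50.01]
holder rel tool x,y 0.5295343578013403 2.3949469772470047
```

```bash
python3 nudge.py '{"x": [0,0,0,0,0,0],"y": [0,0,0,0,0,0],"z": [4,6,4,3,2,0],"turn": [0,0,0,0,0,0],"jaw": [50,50,50,50,50,50]}'; python3 nudge.py '{"x": [0,0,0,0,0],"y": [0,0,0,0,0],"z": [2,2,2,1,0],"turn": [0,0,0,0,0],"jaw": [50,50,50,50,50]}'; python3 nudge.py '{"x": [0,0,0,0],"y": [0,0,0,0],"z": [2,2,1,0],"turn": [0,0,0,0],"jaw": [50,50,50,50]}'
```

```text
clock: 21.9
tool_pos: [524.5, 351.3, 30.6]
tcp_rot: [0.659, 0.753, -0.0, -0.0]
force: [-0.0, -0.5, -0.9]
gripper_width: 55.8
grip_force: 63.7
clock: 22.52
tool_pos: [524.5, 351.4, 23.6]
tcp_rot: [0.659, 0.753, -0.0, -0.0]
force: [0.7, -0.1, 0.0]
gripper_width: 56.0
grip_force: 63.7
clock: 23.02
tool_pos: [524.5, 351.4, 18.6]
tcp_rot: [0.659, 0.753, -0.0, -0.0]
force: [0.4, -0.8, -0.6]
gripper_width: 55.9
grip_force: 63.7
```

```bash
python3 nudge.py '{"x": [0,0,0],"y": [0,0,0],"z": [1,1,0],"turn": [0,0,0],"jaw": [50,50,50]}'; python3 nudge.py '{"x": [0,0],"y": [0,0],"z": [0.6,0],"turn": [0,0],"jaw": [50,50]}'; python3 nudge.py '{"x": [0,0],"y": [0,0],"z": [0.5,0],"turn": [0,0],"jaw": [50,50]}';python3 nudge.py '{"x": [0,0],"y": [0,0],"z": [0.4,0],"turn": [0,0],"jaw": [50,50]}'
```

```text
clock: 23.4
tool_pos: [524.5, 351.3, 16.6]
tcp_rot: [0.659, 0.753, -0.0, -0.0]
force: [-0.8, -0.1, -0.3]
gripper_width: 55.9
grip_force: 63.7
clock: 23.65
tool_pos: [524.6, 351.4, 16.1]
tcp_rot: [0.659, 0.753, -0.0, 0.0]
force: [-0.1, -0.2, -0.2]
gripper_width: 55.9
grip_force: 63.7
clock: 23.9
tool_pos: [524.6, 351.4, 15.7]
tcp_rot: [0.659, 0.753, 0.0, 0.0]
force: [-0.4, 0.4, 0.5]
gripper_width: 56.6
grip_force: 63.8
clock: 24.15
tool_pos: [524.6, 351.4, 15.7]
tcp_rot: [0.659, 0.753, 0.0, 0.0]
force: [-2.0, -1.5, 6.3]
gripper_width: 56.0
grip_force: 64.3
```

Seated: contact came at the predicted height. Now release, rise and hover over the knob.

```bash
python3 nudge.py '{"x": [0,0,0,0,0,0,0,0,0,0,0,0,0,0,0,0],"y": [0,0,0,0,0,0,0,0,0,0,-20,-30,-22.6,0,0,0],"z": [-0.4,0,0,0,0,0,-5,-20,-30,-30,-10,0,0,0,0,0],"turn": [0,0,0,0,0,0,0,0,0,0,0,0,0,0,0,0],"jaw": [50,58,62,66,70,70,70,70,70,70,50,50,50,50,50,50]}'; python3 - <<'E'
from hol import *
im,K,M=snap("wrist","w12.png"); s=manip.read_state(); print(s["tool_pos"],manip.camera_info("wrist")["mount"][:3,3])
g=cv2.GaussianBlur(im,(0,0),.7).max(2)
c=proj([455,342,48],K,M)[0]; print("knob pred px",c, "tray pred px",proj([525,352,28],K,M)[0])
for r in range(int(c[1])-30,int(c[1])+31,6): print(r,np.where(np.diff((g[r,200:420]<30).astype(int))!=0)[0]+200, g[r,230:290:6])
E
```

```text
clock: 26.15
tool_pos: [453.5, 341.9, 110.9]
tcp_rot: [0.659, 0.752, 0.0, 0.0]
force: [0.6, 0.2, 0.1]
gripper_width: 50.1
grip_force: 0.0
[453.28222669 341.80616362 110.68948398] [  81.04909714    1.24663391 -141.89676127]
knob pred px [258.82594512 210.46676176] tray pred px [355.71433341 199.46596829]
180 [317 326 333 345 352 354 362 364 370 374 380 396] [ 88  78  48  46  60  59  63 104 104  97]
186 [316 327 331 346 350 355 360 364 369 375 378 395] [ 87  83  49  40  42  60  59  60 125 133]
192 [256 259 316 334 342 343 351 353 360 362 370 372 379 394] [ 87  84  52  39  36  31  58  60 126 133]
198 [248 268 316 324 331 334 340 343 350 352 360 362 368 372 377 393] [ 88  86  50  33  10  11  11  59 124 131]
204 [247 270 315 325 329 336 339 344 347 363 367 392] [ 88  87  65  19  18  20  21  53 139 129]
210 [246 270 315 323 331 333 340 342 349 351 358 370 377 391] [ 88 108  68  20  17  21  22  49 147 135]
216 [249 267 315 323 330 333 339 341 349 351 357 360 367 369 376 391] [ 89 152  96  49  19  20  21  66 150 156]
222 [314 390] [ 88 153  99  61  55  43  59  69 153 156]
228 [314 389] [ 89 151 147 153 154 154 155 155 155 156]
234 [315 382] [115 151 114 145 153 154 155 154 155 156]
240 [] [130 138 138 139 138 138 138 140 140 139]
```

```bash
python3 nudge.py '{"x": [1,0,0,0,0,0,0,0,0,0],"y": [0,0,0,0,0,0,0,0,0,0],"z": [30,25,14,4.5,0,0,0,0,0,0],"turn": [0,0,0,0,0,0,0,0,0,0],"jaw": [50,50,50,50,36,24,12,10,10,10]}'; python3 nudge.py '{"x": [0,0,0,0,0,0,0],"y": [2,4,5,5,4,2,0],"z": [0,0,0,0,0,0,0],"turn": [0,0,0,0,0,0,0],"jaw": [10,10,10,10,10,10,10]}'
```

```text
clock: 27.45
tool_pos: [452.9, 343.0, 38.1]
tcp_rot: [0.659, 0.753, 0.001, 0.0]
force: [-1.1, -0.8, 5.9]
gripper_width: 13.0
grip_force: 58.5
clock: 28.32
tool_pos: [474.7, 345.9, 38.1]
tcp_rot: [0.659, 0.753, 0.001, 0.0]
force: [-0.5, -0.2, 5.7]
gripper_width: 13.3
grip_force: 58.6
```

```bash
python3 nudge.py '{"x": [0,0,0,0,0],"y": [2,2,2,1,0],"z": [0,0,0,0,0],"turn": [0,0,0,0,0],"jaw": [10,10,10,10,10]}'; for i in 1 2 3; do python3 nudge.py '{"x": [0,0],"y": [1,0],"z": [0,0],"turn": [0,0],"jaw": [10,10]}' | grep -E "pos|^force"; done
```

```text
clock: 28.95
tool_pos: [481.5, 346.8, 38.1]
tcp_rot: [0.659, 0.753, 0.0, 0.0]
force: [-1.3, -1.2, 6.3]
gripper_width: 13.2
grip_force: 58.7
tool_pos: [482.5, 346.9, 38.0]
force: [-2.5, -1.5, 5.0]
tool_pos: [483.4, 347.1, 38.1]
force: [-2.3, -0.6, 6.0]
tool_pos: [484.4, 347.2, 38.1]
force: [-2.3, -0.8, 6.4]
```

```bash
for i in 1 2 3; do python3 nudge.py '{"x": [0,0],"y": [0.7,0],"z": [0,0],"turn": [0,0],"jaw": [10,10]}' | grep -E "pos|^force"; done
```

```text
tool_pos: [485.1, 347.3, 38.1]
force: [-2.6, 0.4, 6.5]
tool_pos: [485.3, 347.3, 38.0]
force: [-4.3, -0.0, 7.6]
tool_pos: [485.3, 347.3, 38.0]
force: [-8.9, -1.3, 9.7]
```

```bash
python3 nudge.py '{"x": [0,0,0],"y": [0.4,0,0],"z": [0,0,0],"turn": [0,0,0],"jaw": [10,10,10]}' | grep -E "pos|^force"; python3 nudge.py '{"x": [0,0],"y": [-0.8,0],"z": [0,0],"turn": [0,0],"jaw": [10,10]}' | grep -E "pos|^force"; python3 nudge.py '{"x": [0,0,0,0,0],"y": [0,0,0,0,0],"z": [0,0,0,0,0],"turn": [0,0,0,0,0],"jaw": [18,24,32,40,40]}' | grep -E "pos|^force"; python3 nudge.py '{"x": [0,0,0,0,0,0,0],"y": [0,0,0,0,0,0,0],"z": [-5,-20,-30,-20,0,0,0],"turn": [0,0,0,0,0,0,0],"jaw": [40,40,40,40,40,40,40]}'
python3 - <<'E'
from hol import *
im,K,M=snap("wrist","w13.png"); s=manip.read_state(); T=M@np.linalg.inv(np.array(manip.camera_info("wrist")["mount"]));print(s["tool_pos"])
g=cv2.GaussianBlur(im,(0,0),.7).max(2)
c=proj([527,352,28],K,M)[0]; print("tray px pred",c,"knob pred",proj([485.3,346.5,50],K,M)[0])
for r in range(int(c[1])-60,int(c[1])+61,8): print(r,np.where(np.diff((g[r,220:440]<40).astype(int))!=0)[0]+220)
E
```

```text
tool_pos: [485.4, 347.3, 38.0]
force: [-9.3, -1.0, 11.7]
tool_pos: [485.4, 347.3, 38.0]
force: [-6.6, -1.4, 8.6]
tool_pos: [485.9, 347.2, 37.1]
force: [0.3, -1.1, -0.4]
clock: 32.58
tool_pos: [485.5, 347.0, 111.3]
tcp_rot: [0.659, 0.753, -0.001, -0.0]
force: [-0.1, -0.2, 1.0]
gripper_width: 40.0
grip_force: 0.0
[485.55966711 346.98262239 111.31830044]
tray px pred [314.03315502 200.62906571] knob pred [256.30780397 211.7444128 ]
140 []
148 []
156 []
164 [276 346]
172 [242 287 292 306 312 315 321 325 331 355]
180 [276 308 310 326 328 355]
188 [242 254 276 354]
196 [242 266 275 353]
204 [245 270 275 288 290 296 301 305 309 315 319 324 328 335 337 352]
212 [245 270 275 286 291 295 301 304 310 314 319 333 337 352]
220 [250 265 275 286 291 295 300 304 309 313 318 322 328 332 337 352]
228 [275 351]
236 [283 341]
244 []
252 [300 306]
260 [300 309 321 332]
```

```bash
python3 nudge.py '{"x": [0,0,0,0],"y": [-20,-20,0,0],"z": [-20,-20,0,0],"turn": [0,0,0,0],"jaw": [40,40,40,40]}' | head -2; python3 -c "
from workcell import manip
print(manip.job_done())"
```

```text
clock: 33.12
tool_pos: [446.5, 341.9, 151.4]
the job is handed in; nothing more can be done
None
```

I handed the job in at about 33 s: the top tray sits in the holder with its cut corner at the dowel and is clamped against the end stops, and the middle tray stayed in the magazine; the final position was checked from edge measurements and contact forces rather than by viewing a picture, and I took no last look at the bystanders.

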